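Sweep turned wheels through the sorting tray's gate

TASK

Use the fingertips to sweep the three flat toy wheels along the floor of the sorting tray and through its gate, one at a time, so that each drops into the catch slot behind the gate before the next one enters the gate. Only push them, never pick them up, and leave the two drawer pulls and the finial standing in their places in the tray and everything on the bench undisturbed.

Things in the scene. Friction and masses are not known exactly. Their poses are not given: they have to be found in the camera images.
- tray: fixed sorting tray. Frame (mm): origin on the bench, +x level through the gate into the slot, z up. Smooth grey level floor, 105 above the bench, from x=-180 to the lip at x=120, between side rims at y=-125 and 125; back and side rims are pine, 12 thick, 22 above the floor. Two straight pine wings, 22 high, funnel from (13, 125) to (98, 27) and from (13, -125) to (98, -27)
- gate (a point): middle of the lip at the outlet of the tray's gate, on the tray floor: x=120, y=0, z=105 mm in the tray's frame, same axes. The gate is a straight passage 50 mm wide and 22 mm long (x 98 to 120) between two pine cheeks 22 mm high, at the narrow end of the wings; at the lip the floor ends
- slot (a point): centre of the floor of the catch slot, an open plywood well right behind the gate's lip: 80 mm long (tray x 120 to 200), 124 mm wide (tray y -62 to 62), its floor 97 mm below the tray floor; the far wall rises 22 mm above the tray floor. This point: x=160, y=0, z=8 mm in the tray's frame
- wheel1: round flat toy wheel turned in mid-brown wood, 40 mm diameter, 16 mm thick, about 14 g, small dark axle bore in each face, lying flat and loose on the tray floor; origin at its centre (8 mm above the floor it lies on)
- wheel2: round flat toy wheel turned in mid-brown wood, 40 mm diameter, 16 mm thick, about 14 g, small dark axle bore in each face, lying flat and loose on the tray floor; origin at its centre (8 mm above the floor it lies on)
- wheel3: round flat toy wheel turned in mid-brown wood, 40 mm diameter, 16 mm thick, about 14 g, small dark axle bore in each face, lying flat and loose on the tray floor; origin at its centre (8 mm above the floor it lies on)
- pull1: mushroom-shaped drawer pull in the same brown wood, standing upright in the tray, base 26 mm, head 32 mm across, 33 mm tall, about 16 g; origin at the centre of its underside; a bystander
- pull2: mushroom-shaped drawer pull in the same brown wood, standing upright in the tray, base 26 mm, head 32 mm across, 33 mm tall, about 16 g; origin at the centre of its underside; a bystander
- finial: small pointed turned finial in the same brown wood, standing upright in the tray, 28 mm base, 33 mm widest, 44 mm tall, about 18 g; origin at the centre of its underside; a bystander
- bowl: dark wooden bowl, 136 mm across, 50 mm high, standing on the bench at the right; origin at the centre of its underside; a bystander
- wax_tin: round aluminium wax tin, 84 mm diameter, 45 mm high, on the bench at the right; origin at the centre of its underside; a bystander
- sanding_block: cork sanding block 100 x 62 x 34 mm on the bench at the left; origin at the centre of its underside; a bystander
- blank: square pale turning blank 200 x 34 x 34 mm lying on the bench at the left; origin at the centre of its underside; a bystander
- spanner: steel spanner, 190 mm long, lying flat on the bench at the left; origin at the middle of its underside; a bystander
Not all that is in view belongs to the job. What is shaped like the wheel2 but pink is not meant.

How it is judged:
On the way, in this order (a step that is already met when the one before it is completed fails the run):
1. one wheel has dropped into the catch slot (((x of wheel1 in the frame of tray between 0.12 and 0.202 m and y of wheel1 in the frame of tray between -0.064 and 0.064 m and z of wheel1 in the frame of tray below 0.09 m) or (x of wheel2 in the frame of tray between 0.12 and 0.202 m and y of wheel2 in the frame of tray between -0.064 and 0.064 m and z of wheel2 in the frame of tray below 0.09 m) or (x of wheel3 in the frame of tray between 0.12 and 0.202 m and y of wheel3 in the frame of tray between -0.064 and 0.064 m and z of wheel3 in the frame of tray below 0.09 m))), for 0.1 s.
2. a second wheel has dropped into the catch slot after it ((((x of wheel1 in the frame of tray between 0.12 and 0.202 m and y of wheel1 in the frame of tray between -0.064 and 0.064 m and z of wheel1 in the frame of tray below 0.09 m) and (x of wheel2 in the frame of tray between 0.12 and 0.202 m and y of wheel2 in the frame of tray between -0.064 and 0.064 m and z of wheel2 in the frame of tray below 0.09 m)) or ((x of wheel1 in the frame of tray between 0.12 and 0.202 m and y of wheel1 in the frame of tray between -0.064 and 0.064 m and z of wheel1 in the frame of tray below 0.09 m) and (x of wheel3 in the frame of tray between 0.12 and 0.202 m and y of wheel3 in the frame of tray between -0.064 and 0.064 m and z of wheel3 in the frame of tray below 0.09 m)) or ((x of wheel2 in the frame of tray between 0.12 and 0.202 m and y of wheel2 in the frame of tray between -0.064 and 0.064 m and z of wheel2 in the frame of tray below 0.09 m) and (x of wheel3 in the frame of tray between 0.12 and 0.202 m and y of wheel3 in the frame of tray between -0.064 and 0.064 m and z of wheel3 in the frame of tray below 0.09 m)))), for 0.1 s.
3. the third wheel has dropped into the catch slot after it (x of wheel1 in the frame of tray between 0.12 and 0.202 m and y of wheel1 in the frame of tray between -0.064 and 0.064 m and z of each of wheel1, wheel2, wheel3 in the frame of tray below 0.09 m and x of wheel2 in the frame of tray between 0.12 and 0.202 m and y of wheel2 in the frame of tray between -0.064 and 0.064 m and x of wheel3 in the frame of tray between 0.12 and 0.202 m and y of wheel3 in the frame of tray between -0.064 and 0.064 m), for 0.1 s.
At the end, for the whole second after the job is handed in: all three wheels lie at rest inside the catch slot (centres within its walls and at least 15 mm below the tray floor); both drawer pulls and the finial stand upright (within 0.3 rad) within 25 mm of where they stood; the things on the bench are within 30 mm of where they were (all of step 3 and linear speed of each of wheel1, wheel2, wheel3 below 0.02 m/s and angle between each of pull1, pull2, finial's own z axis and vertical below 0.3 rad and distance of each of pull1, pull2, finial from where it was at the start of the episode below 0.025 m and distance of each of bowl, wax_tin, sanding_block, blank, spanner from where it was at the start of the episode below 0.03 m); the robot touches nothing.
It fails at once if a wheel is lifted: its centre rises more than 10 mm above its height when lying on the tray floor (z of any of wheel1, wheel2, wheel3 in the frame of tray above 0.123 m).
It fails at once if two wheels are in the gate together (both centres within the last 38 mm before the lip or over it, not yet dropped) (((x of wheel1 in the frame of tray between 0.082 and 0.14 m and z of wheel1 in the frame of tray above 0.102 m) and (x of wheel2 in the frame of tray between 0.082 and 0.14 m and z of wheel2 in the frame of tray above 0.102 m)) or ((x of wheel1 in the frame of tray between 0.082 and 0.14 m and z of wheel1 in the frame of tray above 0.102 m) and (x of wheel3 in the frame of tray between 0.082 and 0.14 m and z of wheel3 in the frame of tray above 0.102 m)) or ((x of wheel2 in the frame of tray between 0.082 and 0.14 m and z of wheel2 in the frame of tray above 0.102 m) and (x of wheel3 in the frame of tray between 0.082 and 0.14 m and z of wheel3 in the frame of tray above 0.102 m))).
It fails at once if a drawer pull or the finial is shifted more than 25 mm or knocked over (distance of any of pull1, pull2, finial from where it was at the start of the episode above 0.025 m or angle between any of pull1, pull2, finial's own z axis and vertical above 0.6 rad).
It fails at once if a bystander on the bench is moved more than 30 mm (distance of any of bowl, wax_tin, sanding_block, blank, spanner from where it was at the start of the episode above 0.03 m).
It also fails if it takes over 54 s, if anything falls off the work surface, if the arm or the gripper's body presses on something with over 40 N, if the wrist force passes 120 N, or if a joint passes its speed limit or range.

ROBOT

A 6-joint arm with a two-finger parallel gripper is mounted at the origin on the work surface. World frame = base frame: x ahead of the robot, y to its left, z up, the work surface at z = 0. Lengths are in m, angles in rad, forces in N, time in s.
With the tool pointing down it reaches from about 0.35 to 1 m from the base axis. Payload 7.1 kg.
Tool frame: the origin (TCP) lies on the centre line of the jaws, within the pads' length; the fingertips stand 11 mm ahead of it and the grasp point (between the pads) lies 8 mm behind it (bot.tips_ahead is the distance from the TCP to the fingertips, in m); z points along the fingers, y is the line along which they close (so a half turn about z gives the same grasp; the last joint's range is limited). The gripper opens to 85 mm and grips with 20 to 120 N. Pads are 22 mm wide; open, the fingers measure 114 mm over their backs; the gripper's body (76 mm by 85 mm) begins 54 mm behind the grasp point. The pads swing forward as they close: fully open they stand 13 mm farther back than shut.
Start: joints at [1.194, 0.423, 1.63, -0, 1.089, -0.019], TCP at [0.219, 0.585, 0.242] pointing down, gripper open.
Joint ranges: [-3, 3], [-0.9, 2.11], [0.09, 2.58], [-1.31, 4.45], [0.11, 2.69], [-2.54, 2.54]. Speed limits (rad/s): [2.39, 2.39, 3.01, 3.14, 3.14, 3.14].

INTERFACE

Orientations are given as a 3x3 rotation matrix whose columns are the frame's x, y, z axes.
In Python, from workcell import bot, capture, camera_info gives the robot as it stands.
- The arm moves only by the shell command python3 -m crank 'ROWS' [FORCE]. ROWS is JSON, one flat list of numbers, 7 for each row, row after row: the finger opening in mm, from 0 to 85.4, then the shift along the tool's x, y, z in mm, then the turn, a rotation vector about the tool's x, y, z in rad. In form: [jaw, tx, ty, tz, ax, ay, az, jaw, tx, ty, tz, ax, ay, az, ...]. A call has 1 to 5 rows; each row shifts and turns the commanded pose from where the row before left it, along the tool's axes as they then stand; what a row does not reach is not made up. A row lasts 1/10 s, in which the tool goes at most 50 mm and 8.59 degrees, less where a joint would pass 70% of its speed; a pose out of reach is approached as far as the arm can. A call with a gripper value outside its range is refused whole. The fingers move at their own pace and stop on an object; FORCE is the grip in N (left out, the last holds). Time passes only in rows, so rows that do not move let the fingers close. It gives the time, the measured TCP pose, the force, the opening and the grip force at its end, in the units of the state.
- bot.read_state(): the state, without advancing time (a new reading comes with each control period).
- capture(name): name is "side" or "top"; returns the picture (420x560x3 uint8, blue, green, red); there is no depth.
- camera_info(name): a dict with "fx", "fy", "cx", "cy" (pixels), "pose" (4x4, takes a point from camera to world coordinates). Camera axes: x right, y down, z forward; pixel columns grow to the right and rows downward; lengths in m; the calibration is good to about 2 mm. A picture is of the moment at which its call begins. camera_info takes no time and is no camera call.
- bot.job_done(): hands the job in; it is judged then, once.
The state is a dict: "clock": time; "joint_positions": joint angles; "joint_velocities": joint speeds; "joint_efforts": joint torques, N m; "tool_pos": TCP position; "ee_rot": TCP orientation; "force": force on the tool from outside, world axes, zero at the start; "moment": the same for the moment, N m; "opening": finger opening in m; "grip_force": force on a finger pad.
Only numpy, scipy, OpenCV 4.12 (cv2) and the standard library are available. Lean on these libraries where they do the work, as an engineer would, in place of code of your own. Each camera call takes 0.05 s, during which the arm holds its last target. There are 200 camera calls.

## Working session

There is one attempt and no reset: what is moved stays moved. The work goes in short steps, Python scripts to look and compute and a shell command to move; the robot and the scene stay as the last step left them, time stands still between calls to the robot, and variables do not carry over. Pictures are saved under pics/ and viewed, at most 10 in all, crops included, and the job is handed in when it is done.

```bash
mkdir -p pics; python3 - <<'E'
from workcell import bot,capture,camera_info
import cv2,numpy as np
for n in("top","side"):
    i=capture(n);cv2.imwrite(f"pics/{n}0.png",i)
    c=camera_info(n);print(n,c["fx"],c["cx"],c["cy"],np.round(c["pose"],3).tolist())
s=bot.read_state();print(s["clock"],s["tool_pos"],np.round(s["ee_rot"],3).tolist(),s["opening"],bot.tips_ahead)
E
```

```text
top 447.55031995237715 275.0582894658575 209.40973551284839 [[0.002, -0.999, 0.054, 0.538], [-1.0, -0.002, -0.013, 0.003], [0.013, -0.054, -0.998, 1.377], [0.0, 0.0, 0.0, 1.0]]
side 399.4347205156336 276.72390851392197 211.72408545539668 [[0.725, -0.487, 0.487, 0.009], [-0.689, -0.509, 0.516, -0.637], [-0.004, -0.71, -0.705, 0.953], [0.0, 0.0, 0.0, 1.0]]
0.1 [0.21870347 0.58499172 0.24162807] [[-0.937, 0.35, -0.001], [0.35, 0.937, -0.001], [0.0, -0.001, -1.0]] 0.08537576100080067 0.011
```

View pics/top0.png

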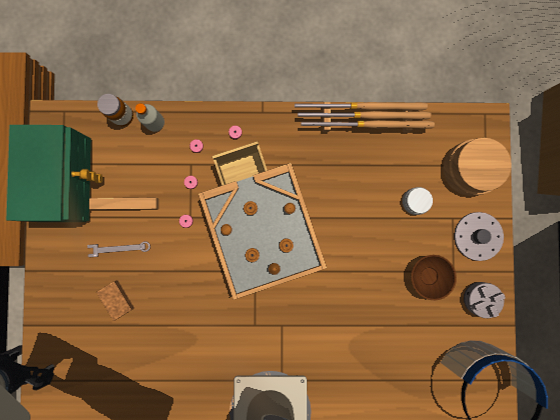

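View pics/side0.png

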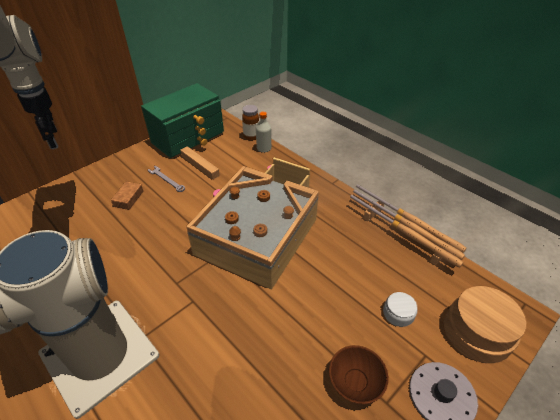

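The top view shows three wheels with bores at about (250,208), (286,245) and (252,255). The bystanders in the tray are at about (227,230), (289,209) and (274,268), and the gate is near (240,183). I'll zoom in to fit the tray.

```bash
python3 - <<'E'
import cv2
i=cv2.imread("pics/top0.png")[135:305,185:345]
cv2.imwrite("pics/crop0.png",cv2.resize(i,None,fx=3.5,fy=3.5,interpolation=cv2.INTER_CUBIC))
E
```

```text
(no output)
```

View pics/crop0.png

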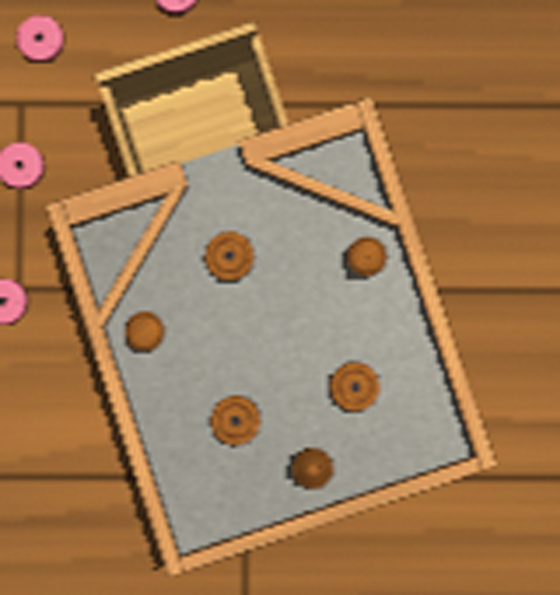

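The crop shows the wheels at crop pixels (229,257), (355,386) and (236,420). The pulls are at (144,331) and (367,257), the finial at (311,468), and the rim corners at (48,207), (370,100), (496,463) and (172,574).

```bash
cat >h.py <<'E'
import numpy as np,cv2
from workcell import bot,capture,camera_info
def world(uv,z,n="top"):
    c=camera_info(n);P=np.array(c["pose"]);uv=np.atleast_2d(uv)
    d=np.c_[(uv[:,0]-c["cx"])/c["fx"],(uv[:,1]-c["cy"])/c["fy"],np.ones(len(uv))]@P[:3,:3].T
    return (P[:3,3]+d*((z-P[2,3])/d[:,2:]))[:,:2]
def crop(uv): return np.array(uv,float)/3.5+[185,135]
E
python3 - <<'E'
from h import *
T=np.array([[120,137],[120,-137],[-192,-137],[-192,137]])/1e3
W=world(crop([[48,207],[370,100],[496,463],[172,574]]),.127)
a=T-T.mean(0);b=W-W.mean(0)
th=np.arctan2((a[:,0]*b[:,1]-a[:,1]*b[:,0]).sum(),(a*b).sum())
R=np.array([[np.cos(th),-np.sin(th)],[np.sin(th),np.cos(th)]]);t=W.mean(0)-R@T.mean(0)
print("th",th,"t",t,"res",np.round((T@R.T+t-W)*1e3,1).tolist())
np.savez("tray.npz",R=R,t=t,th=th)
f=lambda p,z:np.round((world(crop(p),z)-t)@R*1e3,1).tolist()
print("wheels",f([[229,257],[355,386],[236,420]],.121))
print("pulls",f([[144,331],[367,257]],.133),"finial",f([[311,468]],.135))
print("cheeks",f([[183,178],[242,150]],.127))
print("base",np.round((np.zeros(2)-t)@R*1e3),"gate",R@[.12,0]+t)
E
```

```text
th 0.330564701155604 t [0.5799356 0.0328813] res [[1.4, 1.2], [3.3, -0.5], [-1.6, -1.6], [-3.1, 0.9]]
wheels [[34.2, 12.4], [-96.2, -49.8], [-91.1, 48.9]]
pulls [[-0.6, 94.7], [-2.0, -91.8]] finial [[-145.5, 4.3]]
cheeks [[105.7, 26.9], [111.8, -25.1]]
base [-559.  157.] gate [0.6934387  0.07183057]
```

```bash
cat >st.py <<'E'
from h import *
k=np.load("tray.npz");s=bot.read_state();p=s["tool_pos"];q=(p[:2]-k["t"])@k["R"]
r=s["ee_rot"];yaw=np.arctan2(-r[1,0],-r[0,0])-k["th"]
print("t",s["clock"],"tray",np.round(np.r_[q,p[2]]*1e3,1),"yaw",round(float(yaw),3),"tilt",np.round(r[:2,2],3),"open",round(s["opening"]*1e3,1),"F",np.round(s["force"],1),"j",np.round(s["joint_positions"],2))
E
python3 -m crank '[30,0,0,0,0,0,-0.138,30,0,0,0,0,0,-0.138,30,0,0,0,0,0,-0.138,30,0,0,0,0,0,-0.138,30,0,0,0,0,0,-0.136]'; python3 st.py
```

```text
clock: 0.6
tool_pos: [0.2187, 0.5851, 0.2418]
ee_rot: [[-0.944, -0.33, -0.0], [-0.33, 0.944, -0.001], [0.001, -0.001, -1.0]]
force: [0.0, 0.6, 0.5]
opening: 0.0298
grip_force: 0.0
t 0.6 tray [-162.4  639.6  241.8] yaw 0.005 tilt [-0.    -0.001] open 29.8 F [0.  0.6 0.5] j [ 1.19  0.42  1.63  0.    1.09 -0.71]
```

```bash
R='' 
python3 -m crank '[14,-10,-45,0,0,0,0,14,-10,-45,0,0,0,0,14,-10,-45,0,0,0,0,14,-10,-45,0,0,0,0,14,-10,-45,0,0,0,0]' >/dev/null
python3 -m crank '[14,-10,-45,0,0,0,0,14,-10,-45,0,0,0,0,14,-10,-45,0,0,0,0,14,-10,-45,0,0,0,0,14,-10,-45,0,0,0,0]' >/dev/null
python3 -m crank '[14,-12,-45,0,0,0,0,14,-12,-45,0,0,0,0,14,-12,-45,0,0,0,0,14,-12,-40,0,0,0,0,14,0,0,0,0,0,0]'; python3 st.py
```

```text
clock: 2.1
tool_pos: [0.564, 0.0384, 0.2422]
ee_rot: [[-0.947, -0.32, 0.001], [-0.32, 0.947, -0.001], [-0.001, -0.001, -1.0]]
force: [-0.3, 0.2, -0.5]
opening: 0.0141
grip_force: 0.0
t 2.1 tray [-13.3  10.4 242.2] yaw -0.005 tilt [ 0.001 -0.001] open 14.1 F [-0.3  0.2 -0.5] j [ 0.05  0.34  1.76 -0.    1.04 -1.85]
```

```bash
python3 -m crank '[14,0,3,40,0,0,0,14,0,0,40,0,0,0,14,0,0,28,0,0,0,14,0,0,10,0,0,0,14,0,0,0,0,0,0]' >/dev/null; python3 st.py; python3 - <<'E'
from h import *
a=capture("top")[150:290,190:330];b=capture("side")[150:290,180:320]
cv2.imwrite("pics/c1.png",cv2.resize(np.hstack([a,b]),None,fx=2.8,fy=2.8,interpolation=cv2.INTER_CUBIC))
E
```

```text
t 2.6 tray [-15.4  18.4 123.1] yaw 0.0 tilt [-0.003 -0.   ] open 14.3 F [0.1 0.5 0.4] j [ 0.06  0.5   1.85  0.    0.8  -1.84]
```

View pics/c1.png

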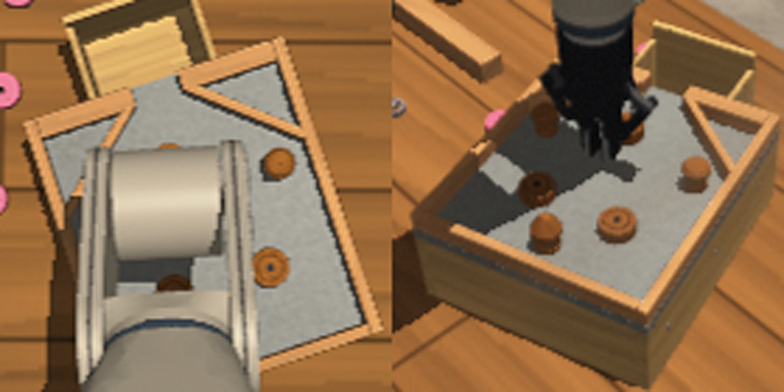

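Fingertips are near the floor behind wheel1 and clear of the other pieces. Starting the push.

```bash
python3 -m crank '[14,-6,-4,0,0,0,0,14,-10,-1,0,0,0,0,14,-12,-3,0,0,0,0,14,-12,-3,0,0,0,0,14,-12,-3,0,0,0,0]' >/dev/null; python3 st.py
python3 -m crank '[10,-12,-2,0,0,0,0,6,-2,-2,0,0,0,0,6,0,0,0,0,0,0]' >/dev/null; python3 st.py;python3 - <<'E'
from h import *
a=capture("top")[150:290,190:330];b=capture("side")[150:290,180:320]
cv2.imwrite("pics/c2.png",cv2.resize(np.hstack([a,b]),None,fx=2.8,fy=2.8,interpolation=cv2.INTER_CUBIC))
E
```

```text
t 3.2 tray [ 39.1   3.3 124.6] yaw -0.0 tilt [0.001 0.   ] open 13.9 F [-0.6 -0.2  0.1] j [ 0.06  0.56  1.72 -0.    0.86 -1.84]
t 3.5 tray [ 51.8  -0.4 124. ] yaw -0.0 tilt [-0. -0.] open 5.8 F [0.2 0.6 1.4] j [ 0.06  0.58  1.69 -0.    0.88 -1.84]
```

View pics/c2.png

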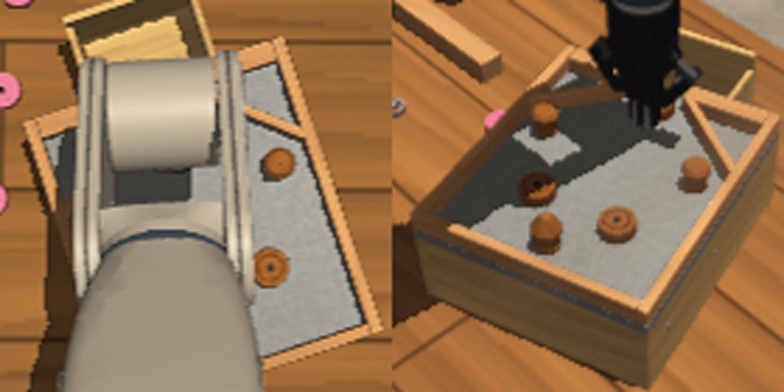

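The side crop shows wheel1 just ahead of the fingers near (664,105), with its right edge at about (676,103). I'll compare that with where it should project.

```bash
cat >proj.py <<'E'
import sys
from h import *
def proj(x,y,z,n="side"):
    k=np.load("tray.npz");w=np.r_[k["R"]@[x/1e3,y/1e3]+k["t"],z]
    c=camera_info(n);P=np.linalg.inv(np.array(c["pose"]));q=P[:3,:3]@w+P[:3,3]
    return q[:2]/q[2]*[c["fx"],c["fy"]]+[c["cx"],c["cy"]]
E
python3 - <<'E'
from proj import *
for p in [(82,-20),(82,0),(88,-10),(96,-14),(68,-14),(102,0)]:
    print(p,np.round((proj(*p,.121)-[180,150])*2.8+[392,0]))
k=np.load("tray.npz");print("wheel3 meas",(world(np.array([[270/2.8+190,266/2.8+150]]),.121)-k["t"])@k["R"]*1e3)
E
```

```text
(82, -20) [673. 107.]
(82, 0) [657. 102.]
(88, -10) [667. 101.]
(96, -14) [674.  98.]
(68, -14) [662. 113.]
(102, 0) [665.  91.]
wheel3 meas [[-95.46343852 -50.10629066]]
```

```bash
python3 -m crank '[6,-12,0,0,0,0,0,6,-13,0,0,0,0,0,6,-14,0,0,0,0,0,6,-14,0,0,0,0,0,6,0,0,0,0,0,0]' >/dev/null; python3 st.py
python3 -m crank '[6,10,0,0,0,0,0,6,30,0,-20,0,0,0,6,40,0,-50,0,0,0,6,50,0,-20,0,0,0,6,40,0,0,0,0,0]' >/dev/null; python3 st.py;python3 - <<'E'
from h import *
a=capture("top")[130:290,190:330];b=capture("side")[130:290,180:320]
cv2.imwrite("pics/c3.png",cv2.resize(np.hstack([a,b]),None,fx=2.8,fy=2.8,interpolation=cv2.INTER_CUBIC))
E
```

```text
t 4.1 tray [106.6  -0.2 124.6] yaw 0.0 tilt [0.002 0.   ] open 5.9 F [-0.8 -0.5 -0.1] j [ 0.08  0.64  1.56  0.    0.94 -1.82]
t 4.6 tray [-55.   -0.3 204.4] yaw -0.0 tilt [ 0.004 -0.   ] open 5.6 F [ 0.   0.5 -0.8] j [ 0.01  0.33  1.88 -0.    0.93 -1.9 ]
```

View pics/c3.png

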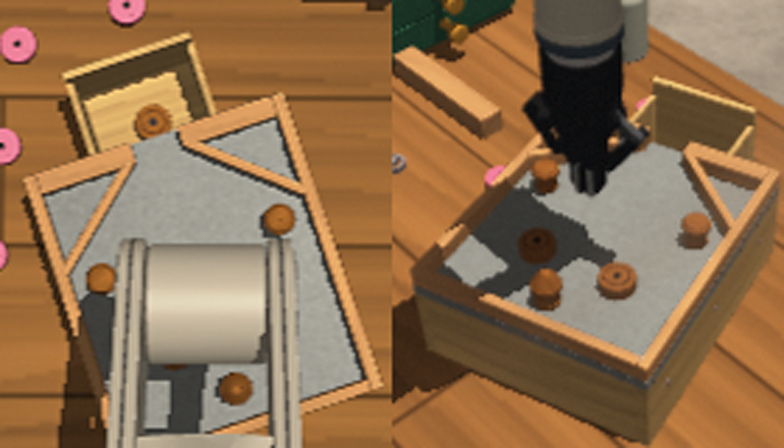

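Wheel1 is in the slot (top view crop (153,122)), and the pulls and finial stand undisturbed. Next is the wheel at (-95,-50).

```bash
python3 -m crank '[18,26,-17,0,0,0,0,18,26,-17,0,0,0,0,18,27,-18,0,0,0,0,18,0,0,0,0,0,0,18,0,0,0,0,0,0]' >/dev/null; python3 st.py
python3 -m crank '[18,0,0,20,0,0,0,18,0,0,30,0,0,0,18,0,0,20,0,0,0,18,0,0,10,0,0,0,18,0,0,0,0,0,0]' >/dev/null; python3 st.py
```

```text
t 5.2 tray [-132.7  -52.4  202. ] yaw -0.002 tilt [0. 0.] open 18.1 F [ 1.1 -0.3 -0.6] j [-0.15  0.26  1.99  0.    0.89 -2.05]
t 5.7 tray [-132.3  -51.4  120.8] yaw 0.0 tilt [-0.002  0.   ] open 18.1 F [-0.  -0.3 -1. ] j [-0.15  0.4   2.03  0.    0.71 -2.05]
```

```bash
python3 -m crank '[18,-5,0,-2,0,0,0,18,-8,0,0,0,0,0,18,-14,4,0,0,0,0,18,-14,4,0,0,0,0,18,-14,4,0,0,0,0]' >/dev/null; python3 st.py
python3 -m crank '[18,-14,4,0,0,0,0,18,-14,4,0,0,0,0,18,-14,4,0,0,0,0,18,-14,4,0,0,0,0,18,-14,4,0,0,0,0]' >/dev/null; python3 st.py
python3 -m crank '[18,-14,5,0,0,0,0,18,-14,5,0,0,0,0,18,-14,5,0,0,0,0,18,0,0,0,0,0,0]' >/dev/null; python3 st.py
python3 - <<'E'
from h import *
a=capture("top")[130:290,190:330];b=capture("side")[130:290,180:320]
cv2.imwrite("pics/c4.png",cv2.resize(np.hstack([a,b]),None,fx=2.8,fy=2.8,interpolation=cv2.INTER_CUBIC))
E
```

```text
t 6.2 tray [-75.2 -39.9 124.4] yaw -0.0 tilt [ 0.001 -0.   ] open 17.9 F [-0.5 -0.   0.5] j [-0.08  0.45  1.93  0.    0.76 -1.98]
t 6.7 tray [ -6.  -19.8 123.8] yaw -0.0 tilt [-0. -0.] open 18.0 F [-0.2 -0.7 -0.2] j [ 0.    0.52  1.8  -0.    0.82 -1.9 ]
t 7.1 tray [ 37.1  -4.7 124.1] yaw 0.001 tilt [0.002 0.   ] open 18.2 F [ 0.2  0.  -0.1] j [ 0.05  0.56  1.72  0.    0.86 -1.86]
```

View pics/c4.png

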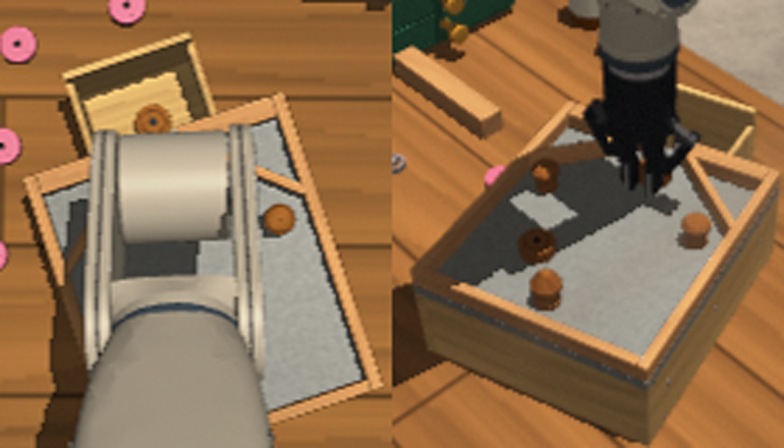

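The wheel is nestled against the tips, visible in the side crop at about (655,172). Continuing into the gate.

```bash
python3 -m crank '[12,-8,3,0,0,0,0,6,-8,2,0,0,0,0,6,-2,0,0,0,0,0,6,-12,0,0,0,0,0,6,-12,0,0,0,0,0]' >/dev/null; python3 st.py
python3 -m crank '[6,-13,0,0,0,0,0,6,-13,0,0,0,0,0,6,0,0,0,0,0,0]' >/dev/null; python3 st.py
python3 -m crank '[6,10,0,0,0,0,0,6,30,0,-20,0,0,0,6,40,0,-50,0,0,0,6,50,0,-20,0,0,0,6,40,0,0,0,0,0]' >/dev/null; python3 st.py;python3 - <<'E'
from h import *
a=capture("top")[130:290,190:330];b=capture("side")[130:290,180:320]
cv2.imwrite("pics/c5.png",cv2.resize(np.hstack([a,b]),None,fx=2.8,fy=2.8,interpolation=cv2.INTER_CUBIC))
E
```

```text
t 7.7 tray [ 77.8  -0.4 124.1] yaw -0.001 tilt [ 0. -0.] open 5.9 F [-1.3 -0.2  0.9] j [ 0.07  0.61  1.63 -0.    0.91 -1.83]
t 8.0 tray [105.2  -0.4 124.1] yaw -0.0 tilt [0.002 0.   ] open 6.1 F [-0.3 -0.1  0.6] j [ 0.08  0.64  1.56  0.    0.94 -1.82]
t 8.5 tray [-56.4  -0.4 204. ] yaw -0.0 tilt [ 0.004 -0.   ] open 5.7 F [ 0.5 -0.2  0.4] j [ 0.    0.33  1.88 -0.    0.93 -1.9 ]
```

View pics/c5.png

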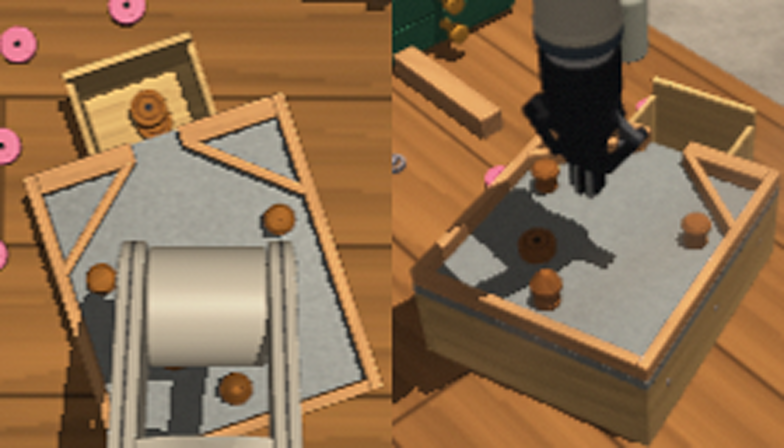

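Two wheels are now stacked in the slot (top crop (150,110)), with the bystanders unmoved. The last wheel, at (-91,49), gets the mirrored push.

```bash
python3 -m crank '[18,25,17,0,0,0,0,18,25,17,0,0,0,0,18,25,17,0,0,0,0,18,0,0,0,0,0,0,18,0,0,0,0,0,0]' >/dev/null; python3 st.py
python3 -m crank '[18,0,0,20,0,0,0,18,0,0,30,0,0,0,18,0,0,20,0,0,0,18,0,0,8,0,0,0,18,0,0,0,0,0,0]' >/dev/null; python3 st.py
```

```text
t 9.1 tray [-129.9   50.9  201.7] yaw 0.0 tilt [ 0.001 -0.   ] open 18.0 F [ 0.4  1.  -0.3] j [ 0.06  0.21  2.05 -0.    0.87 -1.84]
t 9.6 tray [-129.7   50.6  122.7] yaw -0.001 tilt [-0.002 -0.   ] open 17.5 F [-0.9 -0.  -0.4] j [ 0.06  0.36  2.1  -0.    0.68 -1.84]
```

```bash
python3 -m crank '[18,-5,0,0,0,0,0,18,-8,0,0,0,0,0,18,-14,-4,0,0,0,0,18,-14,-4,0,0,0,0,18,-14,-4,0,0,0,0]' >/dev/null
python3 -m crank '[18,-14,-4,0,0,0,0,18,-14,-4,0,0,0,0,18,-14,-4,0,0,0,0,18,-14,-4,0,0,0,0,18,-14,-4,0,0,0,0]' >/dev/null; python3 st.py
python3 -m crank '[18,-14,-5,0,0,0,0,18,-14,-5,0,0,0,0,18,-14,-5,0,0,0,0,18,0,0,0,0,0,0]' >/dev/null; python3 st.py
python3 - <<'E'
from h import *
a=capture("top")[130:290,190:330];b=capture("side")[130:290,180:320]
cv2.imwrite("pics/c6.png",cv2.resize(np.hstack([a,b]),None,fx=2.8,fy=2.8,interpolation=cv2.INTER_CUBIC))
E
```

```text
t 10.6 tray [ -2.8  18.4 124.8] yaw -0.0 tilt [0.002 0.   ] open 17.8 F [-0.2 -0.  -0.2] j [ 0.07  0.51  1.82  0.    0.81 -1.84]
t 11.0 tray [ 40.2   3.  124.9] yaw -0.0 tilt [0.004 0.   ] open 17.9 F [-1.1 -0.7  0. ] j [ 0.06  0.56  1.72 -0.    0.86 -1.84]
```

View pics/c6.png

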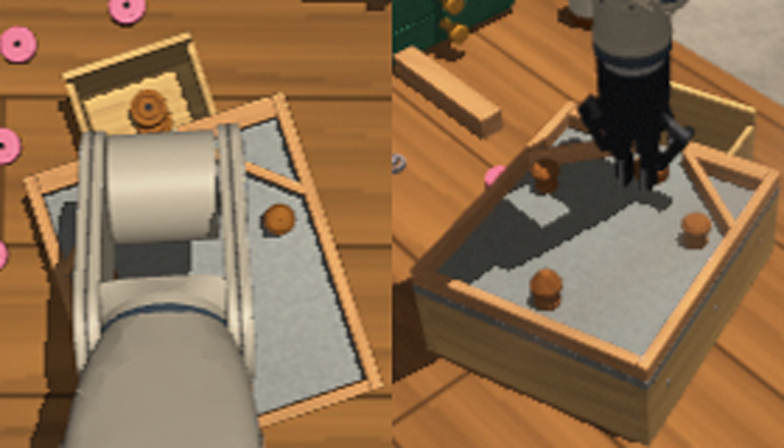

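The wheel sits just ahead of the tips, in the side crop at about (657,170). Finishing the push through the gate.

```bash
python3 -m crank '[12,-8,-2,0,0,0,0,6,-8,-1,0,0,0,0,6,-2,0,0,0,0,0,6,-12,0,0,0,0,0,6,-12,0,0,0,0,0]' >/dev/null; python3 st.py
python3 -m crank '[6,-12,0,0,0,0,0,6,-12,0,0,0,0,0,6,0,0,0,0,0,0]' >/dev/null; python3 st.py
python3 -m crank '[6,10,0,0,0,0,0,6,30,0,-20,0,0,0,6,40,0,-50,0,0,0,6,50,0,-20,0,0,0,6,40,0,0,0,0,0]' >/dev/null
python3 -m crank '[6,0,0,0,0,0,0,6,0,0,0,0,0,0,6,0,0,0,0,0,0,6,0,0,0,0,0,0,6,0,0,0,0,0,0]' >/dev/null; python3 st.py;python3 - <<'E'
from h import *
a=capture("top")[130:290,190:330];b=capture("side")[130:290,180:320]
cv2.imwrite("pics/c7.png",cv2.resize(np.hstack([a,b]),None,fx=2.8,fy=2.8,interpolation=cv2.INTER_CUBIC))
E
```

```text
t 11.6 tray [ 80.1   0.8 123.6] yaw -0.0 tilt [0. 0.] open 6.1 F [ 0.1 -0.3  0.3] j [ 0.07  0.61  1.62  0.    0.91 -1.83]
t 11.9 tray [105.3   0.7 123.6] yaw 0.0 tilt [0.002 0.   ] open 6.3 F [0.1 0.9 0. ] j [ 0.08  0.64  1.56  0.    0.94 -1.82]
t 12.9 tray [-53.8   0.8 200.8] yaw 0.0 tilt [-0. -0.] open 5.9 F [ 0.2  0.1 -0.2] j [ 0.01  0.34  1.87 -0.    0.93 -1.89]
```

View pics/c7.png

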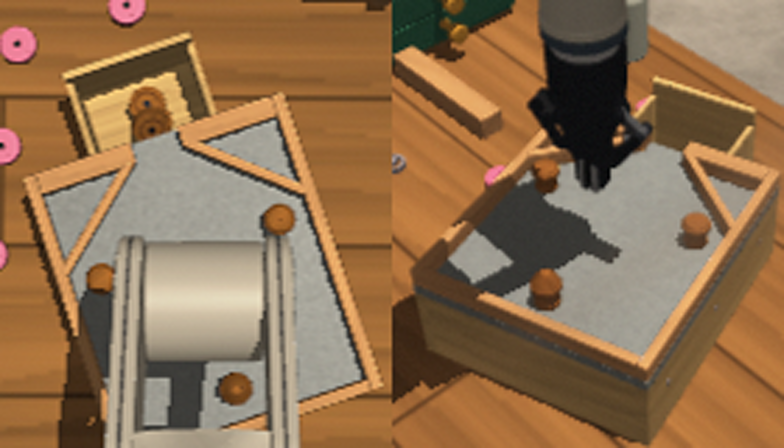

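All three wheels are in the slot (top crop, stack around (150,118)). The floor is clear of wheels, the pulls and finial are still standing, and the tool is raised clear.

```bash
python3 -c "
from workcell import bot
print(bot.job_done())"
```

```text
the job is handed in; nothing more can be done
None
```

The three wheels were pushed through the gate one at a time and all lie in the catch slot; in the last pictures the pulls and finial stood in place and nothing in view on the bench had moved, and the job was handed in at about 13 s, with no verdict returned.

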